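# Leave the washed brew kettle to drain

### The arm

A 6-joint arm with a two-finger parallel gripper is mounted at the origin on the work surface. World frame = base frame: x ahead of the robot, y to its left, z up, the work surface at z = 0. Lengths are in m, angles in rad, forces in N, time in s.
With the tool pointing down it reaches from about 0.35 to 0.975 m from the base axis. Payload 4.9 kg.
Tool frame: the origin (TCP) lies midway between the tips of the shut fingers; the grasp point (between the pads) lies behind it (manip.tcp_to_grasp is the z of the grasp point in the tool frame, in m); z points along the fingers, y is the direction in which the jaws open and shut (so a half turn about z gives the same grasp; the last joint's range is limited). The gripper opens to 85 mm and grips with 20 to 120 N. Pads are 22 mm wide; open, the fingers measure 114 mm over their backs; the gripper's body (76 mm by 85 mm) begins 54 mm behind the grasp point. The pads swing forward as they close: fully open they stand 13 mm farther back than shut.
Start: joints at [-1.235, 0.053, 1.613, -0, 1.476, -0.119], TCP at [0.275, -0.561, 0.209] pointing down, gripper open.
Joint ranges: [-3.01, 3.01], [-1.01, 2.22], [0.06, 2.58], [-1.02, 4.17], [0.09, 2.62], [-3.14, 3.14]. Speed limits (rad/s): [2.57, 2.57, 3.14, 3.14, 3.14, 3.14].

### API

Orientations are given as a unit quaternion [w, x, y, z].
In Python, from plant import status, vision, order, regions_of, manip gives the robot as it stands. The module is installed in compiled form; this text tells all that it offers.
- The arm moves only by the shell command python3 -m crank 'ROWS'. ROWS is JSON, one flat list of numbers, 5 for each row, row after row: the shift along the tool's x, y, z in mm, then the turn about the tool's z in degrees, then the opening in per cent of the stroke, from 0 (shut) to 100 (fully open). In form: [tx, ty, tz, yaw, fingers, tx, ty, tz, yaw, fingers, ...]. A call has exactly 10 rows; each row is the pose to reach, as a shift and turn from the pose commanded when the call began, along the tool's axes at that moment; what a row does not reach only later rows make up. A row lasts 1/10 s, in which the tool goes at most 50 mm and 8.59 degrees, less where a joint would pass 70% of its speed; a pose out of reach is approached as far as the arm can. A call with a gripper value outside its range is refused whole. The fingers move at their own pace and stop on an object; the grip force is fixed at half the most. Time passes only in rows, so rows that repeat a pose let the fingers close, or fill a call up. It gives the time, the measured TCP pose, the force and the opening at its end, in the units of the state.
- status.state(): the state, without advancing time (a new reading comes with each control period).
- vision.grab_frame(name): name is "scene" or "top" or "wrist"; returns (picture, depth): 400x640x3 uint8, red, green, blue; 400x640 float32, m along the optical axis (not along the pixel's ray), 0 where there is no reading.
- vision.get_calibration(name): a dict with "camera_matrix" (3x3 intrinsics, pixels), "R" (3x3) and "t" (3): a world point X has camera coordinates R X + t. Camera axes: x right, y down, z forward; pixel columns grow to the right and rows downward; lengths in m; the calibration is good to about 2 mm. A picture is of the moment at which its call begins: read the wrist's pose just before it. get_calibration takes no time and is no camera call; for the wrist camera it gives the pose at the moment of the call.
- order.job_done(): hands the job in, once; it reports no verdict.
Trained networks look in the newest picture that a camera, given by its name, has taken for a name from the list of things; names that differ only in an ending like _2 or _b are one class to them, and where a whole thing is asked for, a point or a joint stands for the part that bears it (a point fixed in the world has none). Each returns a list of dicts, best first, with "confidence" (0 to 1); they miss things now and then, are a little off and sometimes report something else, mostly with a low value. They report only what shows in the picture. A call takes as long as a camera call. They do not tell look-alikes from the thing itself.
- regions_of(camera, name): "region" (400x640 bool, what is visible of it) and "extent" ([centre column, centre row, width, height] in pixels, round what is visible of it).
The state is a dict: "time": time; "joint_pos": joint angles; "joint_vel": joint speeds; "joint_efforts": joint torques, N m; "tool_pos": TCP position; "tool_rot": TCP orientation; "contact_force": force on the tool from outside, world axes, zero at the start; "ft_torque": the same for the moment, N m; "gripper_width": opening from 0.0 (shut) to 1.0 (fully open).
Only numpy, scipy, OpenCV 4.12 (cv2) and the standard library are available. Lean on these libraries where they do the work, as an engineer would, in place of code of your own. Each camera call takes 0.05 s, during which the arm holds its last target. There are 200 camera calls.

### The job

The home-brew kettle has been washed and its ball valve must be left half open so that the ball dries out. Take the pale blue jug that is drying upside down on the mat, stand it the right way up on the worktop under the kettle's outlet so that drips will fall into it, and let go of it; only then turn the red valve lever to half open (45 degrees, midway between shut and fully open) and leave it there. Leave everything else where it is.

Things in the scene. Friction and masses are not known exactly. Their poses are not given: they have to be found in the camera images.
- kettle: Fixed steel brew kettle, 240 mm across, lid at 385 mm height, on a 220 mm square wooden stand 145 mm tall. Origin: on the worktop below its centre; z up; -x is the direction of the outlet pipe (188 mm high). A 60 mm dial above the pipe (300 mm high) stands 16 mm out of the wall; side handles reach 160 mm from the centre along +y and -y, 325 mm high.
- outlet (a point): Centre of the mouth of the 23 mm elbow that points down at the end of the pipe, 248 mm from the kettle's centre along its -x, 155 mm above the worktop.
- stem (a point): Point on the valve's vertical turning axis at the height of the lever, 195 mm from the kettle's centre along its -x, 230 mm above the worktop.
- valve (a joint): Opening angle of the ball valve, rad: 0 shut (lever along the kettle's +y, across the pipe), pi/2 fully open (lever along the kettle's -x, in line with the pipe, away from the pot); opens anticlockwise seen from above. Starts between 0 and 0.4. About 0.3 N m of friction; it stays where it is left.
- lever_grip (a point): Point on the middle of the red lever sleeve, 70 mm from the stem axis, 231 mm high; it turns with the lever and its y axis points outward along the lever, z up. The sleeve is 20 mm wide, 12 mm thick (vertical), and reaches from 30 to 102 mm from the axis.
- jug: Pale blue rigid rectangular jug, 100 (x) by 90 (y) by 125 mm tall, walls 3.5 mm, about 0.2 kg. Origin: centre of its underside; z points from bottom to open mouth (down at the start: it stands on its rim on the mat); dark blue D handle on its -x side, at first within 65 degrees of facing the robot. It lies steadily on its flat +x side.
- jug_handle (a point): Centre of the jug's straight handle bar, 84 mm from the jug's axis along its -x, 62.5 mm above its underside; axes as the jug's. The bar is 14 mm thick (x), 20 mm wide (y), 84 mm long (z), 27 mm clear of the jug; its two arms, 14 mm thick and 20 mm wide, join the jug 27.5 and 97.5 mm above its underside.
- mat: Grey drying mat 340 (x) by 400 (y) by 4 mm, fixed; origin at the centre of its underside, on the worktop.
- bottle_a: Amber glass bottle, 62 mm across, 220 mm tall, standing on the mat; origin at the centre of its underside. Leave alone.
- bottle_b: Clear jar with a red lid, 68 mm across, 160 mm tall, standing on the mat; origin at the centre of its underside. Leave alone.
- mug: White cup without a handle, 76 mm across, 90 mm tall, standing on the mat; origin at the centre of its underside. Leave alone.
- soap: Green soap bottle, 60 mm across, 170 mm tall, on the worktop; origin at the centre of its underside. Leave alone.
- brush: Brush 150 mm long lying along its own x axis on the worktop; origin under its middle. Leave alone.
- bowl: Steel bowl, 140 mm across, 55 mm tall, on the worktop; origin at the centre of its underside. Leave alone.
- spoon: Wooden spoon 200 mm long lying along its own x axis on the worktop; origin under its middle. Leave alone.
Not all that is in view belongs to the job. What is shaped like the jug but orange is not meant.

How it is judged:
By the outcome, as a careful person would: the job done as asked, in the order asked, and still so for the second after the job is handed in, with the robot touching nothing.
It also fails if it takes over 72 s, if anything falls off the work surface, if the arm or the gripper's body presses on something with over 40 N, if the wrist force passes 120 N, or if a joint passes its speed limit or range.

## Working session

There is one attempt and no reset: what is moved stays moved. The work goes in short steps, Python scripts to look and compute and a shell command to move; the robot and the scene stay as the last step left them, time stands still between calls to the robot, and variables do not carry over. Pictures are saved under pics/ and viewed, on a budget of 10 in all, crops included, one or two more only if the job needs it, and the job is handed in when it is done.

```bash
mkdir -p pics
cat > h.py <<'E'
import numpy as np, cv2
from plant import status, vision, order, regions_of, manip
def world(cam, depth, mask):
    c=vision.get_calibration(cam); K=np.array(c["camera_matrix"]);R=np.array(c["R"]);t=np.array(c["t"])
    v,u=np.nonzero(mask&(depth>0)); z=depth[v,u]
    P=np.stack([(u-K[0,2])*z/K[0,0],(v-K[1,2])*z/K[1,1],z],1)
    return (P-t)@R
def save(n,im): cv2.imwrite(f"pics/{n}.png",im[:,:,::-1])
E
python3 - <<'E'
from h import *
s=status.state(); print(s["time"],s["tool_pos"],s["tool_rot"],manip.tcp_to_grasp)
a,da=vision.grab_frame("scene"); b,db=vision.grab_frame("top")
np.savez("f0.npz",a=a,da=da,b=b,db=db)
save("scene0",a);save("top0",b)
for cam,d in (("scene",da),("top",db)):
  for n in ["jug","kettle","valve","mat","bottle_a","mug","soap","bowl","brush","spoon"]:
    for r in regions_of(cam,n)[:3]:
        P=world(cam,d,r["region"])
        print(cam,n,round(r["confidence"],2),np.round(r["extent"]),np.round(np.median(P,0),3) if len(P) else None, np.round(P.min(0),2),np.round(P.max(0),2))
E
```

```text
0.0 [ 0.27432489 -0.56082449  0.20735264] [-1.02422262e-03  9.74254654e-01  2.25448017e-01 -1.10986037e-04] -0.0187
scene jug 0.93 [402. 239.  35.  52.] [0.571 0.224 0.127] [ 0.35  0.12 -0.  ] [0.71 0.27 0.23]
scene jug 0.58 [390. 268.  28.  62.] [0.724 0.23  0.123] [0.58 0.19 0.  ] [0.74 0.26 0.23]
scene kettle 0.66 [224. 151. 111. 126.] [ 0.616 -0.426  0.283] [-1.32 -1.79 -0.76] [ 0.71 -0.23  0.42]
scene mat 0.58 [397. 272. 143. 110.] [0.613 0.287 0.005] [ 0.41  0.02 -0.  ] [0.78 0.44 0.14]
scene mat 0.36 [348. 261.  21.  54.] [0.737 0.117 0.113] [0.54 0.03 0.  ] [0.75 0.14 0.17]
scene mat 0.18 [226. 152. 117. 126.] [ 0.616 -0.425  0.285] [-1.32 -1.8  -0.76] [ 0.71 -0.23  0.42]
scene bottle_a 0.61 [350. 260.  22.  51.] [0.737 0.117 0.115] [0.68 0.08 0.01] [0.75 0.14 0.17]
scene bottle_a 0.55 [389. 267.  27.  60.] [0.725 0.231 0.125] [0.59 0.19 0.  ] [0.74 0.26 0.23]
scene mug 0.95 [436. 291.  27.  39.] [0.705 0.364 0.064] [0.66 0.33 0.01] [0.73 0.4  0.1 ]
scene soap 0.67 [282. 227.  18.  31.] [ 0.719 -0.129  0.119] [ 0.62 -0.16  0.  ] [ 0.74 -0.11  0.18]
scene bowl 0.66 [342. 190. 
[... 924 characters left out ...]
2 -0.01] [0.78 0.45 0.15]
top bottle_a 0.7 [239. 149.  24.  30.] [0.694 0.216 0.148] [ 0.67  0.19 -0.  ] [0.77 0.28 0.23]
top mug 0.73 [199. 155.  25.  22.] [0.703 0.368 0.051] [0.66 0.33 0.  ] [0.73 0.4  0.11]
top mug 0.69 [338. 151.  19.  23.] [ 0.698 -0.137  0.115] [ 0.68 -0.17 -0.01] [ 0.74 -0.11  0.18]
top soap 0.59 [340. 152.  21.  24.] [ 0.698 -0.138  0.115] [ 0.68 -0.18 -0.  ] [ 0.74 -0.11  0.18]
top bowl 0.96 [322. 247.  37.  42.] [ 0.372 -0.072  0.024] [ 0.3  -0.14 -0.01] [ 0.44 -0.    0.07]
top brush 0.67 [325. 174.  43.  19.] [ 0.647 -0.069  0.019] [ 0.61 -0.16 -0.01] [ 0.68 -0.01  0.03]
top spoon 0.84 [186. 249.  58.  14.] [0.372 0.37  0.014] [ 0.35  0.31 -0.  ] [0.4  0.51 0.04]
```

Run:
```python
from h import *
f=np.load("f0.npz"); a,b=f["a"],f["b"]
o=np.vstack([cv2.resize(b[100:300,160:520],(720,400)),cv2.resize(a[80:330,150:500],None,fx=.8,fy=.8)[:, :].repeat(1,0) if 0 else cv2.resize(a[130:330,150:510],(720,200*2)) ])
save("v1",cv2.resize(o,(540,600),interpolation=cv2.INTER_AREA))
# jug + kettle geometry from top
db=f["db"]; P=world("top",db,np.ones_like(db,bool)); C=b[db>0].astype(int)
reg=(P[:,0]>.4)&(P[:,0]<.66)&(P[:,1]>.1)&(P[:,1]<.33)&(P[:,2]>.115)&(P[:,2]<.16)
Q=P[reg]; print(len(Q),cv2.minAreaRect(Q[:,:2].astype(np.float32)*1000))
h=reg=(P[:,0]>.4)&(P[:,0]<.66)&(P[:,1]>.1)&(P[:,1]<.33)&(P[:,2]>.07)&(P[:,2]<.118); print("handle",P[h].mean(0) if h.any() else 0,h.sum())
for lo,hi,n in((.375,.395,"lid"),):
    m=(P[:,2]>lo)&(P[:,2]<hi); (c,r)=cv2.minEnclosingCircle(P[m][:,:2].astype(np.float32)); print(n,m.sum(),c,r,np.median(P[m],0))
m=(C[:,0]>120)&(C[:,1]<80)&(C[:,2]<80)&(P[:,2]>.2)&(P[:,2]<.27); print("lever",m.sum(),P[m].mean(0),cv2.fitLine(P[m][:,:2].astype(np.float32),cv2.DIST_L2,0,.01,.01).ravel(),P[m].min(0),P[m].max(0))
```

```text
789 ((531.5121459960938, 202.134521484375), (134.45217895507812, 90.80128479003906), 23.87371063232422)
handle [0.49690994 0.18202321 0.10169223] 147
lid 4941 (0.45679154992103577, -0.5145401954650879) 0.21956370770931244 [ 0.5446753  -0.49348792  0.38853909]
lever 105 [ 0.5962912  -0.27445735  0.2384354 ] [ 0.91107696  0.41223633  0.5962912  -0.27445734] [ 0.56490121 -0.29358914  0.2312291 ] [ 0.62697038 -0.25530318  0.24633084]
```

View pics/v1.png

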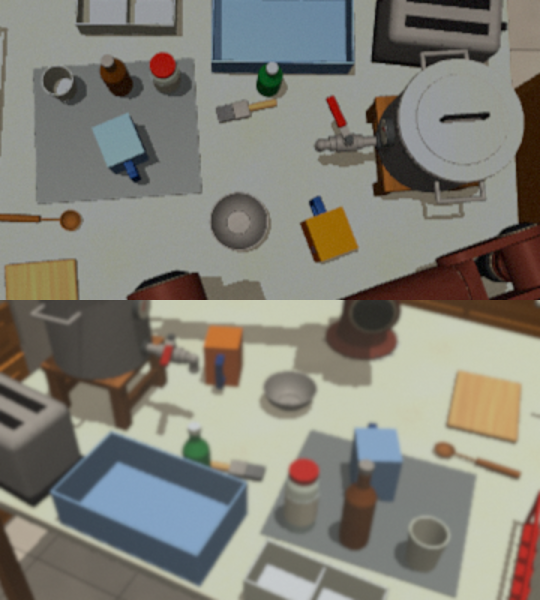

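The top view (2x crop) shows the pale blue jug at about (240,195) in the full image, with its dark handle towards the robot and to the right. Things that could be mistaken for it are the orange jug at (380,253), excluded by colour, and the blue tray near (355,120), excluded by shape. The kettle is on the right, with its pipe pointing to +y and the red lever at (385,175). I'll measure these and check the choice in a close crop.

Run:
```python
from h import *
f=np.load("f0.npz"); b,db=f["b"],f["db"]; P=world("top",db,np.ones_like(db,bool)); C=b[db>0].astype(int)
save("v2",cv2.resize(b[150:240,195:285],None,fx=5,fy=5,interpolation=cv2.INTER_CUBIC))
box=(P[:,0]>.44)&(P[:,0]<.64)&(P[:,1]>.1)&(P[:,1]<.33)
q=P[box&(P[:,2]>.124)&(P[:,2]<.15)]; print("jug",len(q),cv2.minAreaRect(q[:,:2].astype(np.float32)*1000),np.median(q,0),q.mean(0))
dark=(C[:,2]>60)&(C[:,2]>1.6*C[:,0])&box; q=P[dark&(P[:,2]>.085)]; print("handle",len(q),q.mean(0),q.min(0),q.max(0))
m=(P[:,2]>.37)&(P[:,2]<.405)&(P[:,1]<-.3)&(P[:,0]<.72); q=P[m][:,:2]
from scipy.optimize import least_squares
from collections import Counter
# boundary of lid: convex hull, robust circle r free
hl=cv2.convexHull(q.astype(np.float32))[:,0]
r=least_squares(lambda p:np.hypot(*(hl-p[:2]).T)-p[2],[.54,-.48,.12],loss="soft_l1",f_scale=.003); print("lid",r.x,np.median(q,0))
red=(C[:,0]>1.8*C[:,1])
m=(P[:,2]>.15)&(P[:,2]<.235)&(P[:,1]>-.38)&(P[:,1]<-.15)&(P[:,0]>.45)&(P[:,0]<.66)&~red
q=P[m]; 
for y in np.arange(-.38,-.16,.015):
    w=q[(q[:,1]>=y)&(q[:,1]<y+.015)]
    if len(w)>3: print(round(y,3),len(w),np.round([w[:,0].min(),w[:,0].mean(),w[:,0].max(),w[:,2].mean(),w[:,2].max()],3))
```

```text
jug 723 ((546.4971313476562, 208.61151123046875), (101.80368041992188, 90.51741027832031), 23.87371063232422) [0.54528991 0.20879968 0.13067169] [0.54603784 0.20849578 0.13089773]
handle 65 [0.48418982 0.1801477  0.10897811] [0.46139965 0.16020371 0.10025388] [0.58545928 0.19376021 0.1163457 ]
lid [ 0.44898892 -0.53309073  0.20257311] [ 0.54396744 -0.49394126]
-0.38 67 [0.519 0.542 0.581 0.198 0.223]
-0.365 28 [0.531 0.541 0.553 0.196 0.204]
-0.35 30 [0.524 0.538 0.554 0.199 0.207]
-0.335 45 [0.52  0.537 0.555 0.203 0.212]
-0.32 37 [0.517 0.53  0.553 0.205 0.232]
-0.305 60 [0.517 0.538 0.583 0.217 0.235]
-0.29 69 [0.516 0.539 0.613 0.209 0.235]
-0.275 44 [0.518 0.533 0.55  0.199 0.211]
-0.26 37 [0.52  0.533 0.624 0.196 0.224]
-0.245 29 [0.52  0.53  0.543 0.187 0.205]
```

View pics/v2.png

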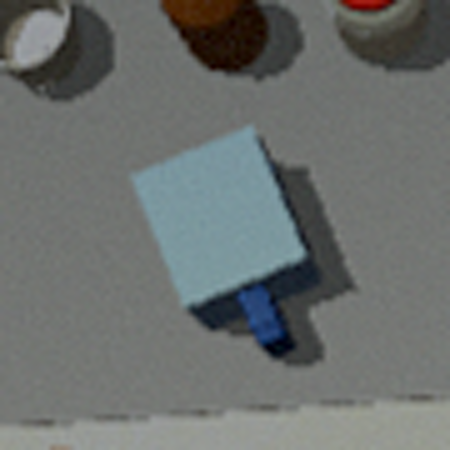

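The crop confirms the choice: pale blue body, dark blue handle at (265,320) in the crop. The bar is at about (0.469, 0.175), and jug x points at 24°. I'm setting out now.

```bash
python3 -m crank '[498,-575,-20,2,100,498,-575,-20,2,100,498,-575,-20,2,100,498,-575,-20,2,100,498,-575,-20,2,100,498,-575,-20,2,100,498,-575,-20,2,100,498,-575,-20,2,100,498,-575,-20,2,100,498,-575,-20,2,100]'
python3 - <<'E'
from h import *
s=status.state();R=np.array(s["tool_pos"]);w,x,y,z=s["tool_rot"]
X=np.array([1-2*(y*y+z*z),2*(x*y+w*z)]);Y=np.array([2*(x*y-w*z),1-2*(x*x+z*z)])
d=np.array([.469,.1745])-R[:2]; print(d@X*1000,d@Y*1000,np.degrees(np.arctan2(X[1],X[0])))
E
```

```text
time: 2.1
tool_pos: [0.4027, -0.0764, 0.2222]
tool_rot: [0.0, 0.978, 0.208, 0.001]
contact_force: [1.1, 0.6, 0.2]
gripper_width: 0.998
162.72623973179307 -202.1744047023711 24.024575286196807
```

```bash
python3 -m crank '[163,-202,0,0,100,163,-202,0,0,100,163,-202,0,0,100,163,-202,0,0,100,163,-202,0,0,100,163,-202,0,0,100,163,-202,0,0,100,163,-202,0,0,100,163,-202,0,0,100,163,-202,0,0,100]'
python3 - <<'E'
from h import *
s=status.state();a,d=vision.grab_frame("wrist");np.savez("w1.npz",a=a,d=d)
save("v3",a)
P=world("wrist",d,np.ones_like(d,bool));C=a[d>0].astype(int)
dark=(C[:,2]>50)&(C[:,2]>1.7*C[:,0])
q=P[dark&(P[:,2]>.1)&(P[:,2]<.125)&(np.hypot(P[:,0]-.48,P[:,1]-.178)<.06)]
print(len(q)); 
if len(q): print(np.median(q,0),cv2.minAreaRect(q[:,:2].astype(np.float32)*1000))
q=P[(P[:,2]>.12)&(P[:,2]<.138)&(np.hypot(P[:,0]-.546,P[:,1]-.208)<.09)];print(len(q))
if len(q): print(np.median(q,0),cv2.minAreaRect(q[:,:2].astype(np.float32)*1000))
E
```

```text
time: 3.1
tool_pos: [0.4691, 0.1713, 0.2219]
tool_rot: [0.0, 0.978, 0.207, 0.0]
contact_force: [0.1, -0.2, 0.7]
gripper_width: 0.996
708
[0.48050357 0.18009133 0.10823239] ((479.4879455566406, 180.08282470703125), (35.619117736816406, 19.344491958618164), 24.318754196166992)
13905
[0.54988443 0.21050591 0.1289419 ] ((545.89697265625, 209.28823852539062), (99.65306854248047, 90.3665542602539), 23.889251708984375)
```

View pics/v3.png

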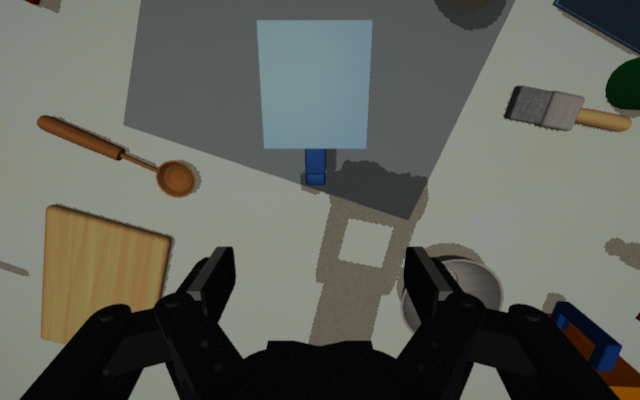

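The wrist image shows the blue jug with its handle end at (316,167), centred between the fingers. I'll descend and close.

```bash
python3 -m crank '[2,-4,50,0,100,2,-4,100,0,100,2,-4,135,0,100,2,-4,149,0,100,2,-4,149,0,0,2,-4,149,0,0,2,-4,149,0,0,2,-4,149,0,0,2,-4,149,0,0,2,-4,149,0,0]'; python3 -m crank '[0,0,-20,0,0,0,0,-40,0,0,0,0,-60,0,0,0,0,-80,0,0,0,0,-100,0,0,0,0,-120,0,0,0,0,-120,0,0,0,0,-120,0,0,0,0,-120,0,0,0,0,-120,0,0]'
python3 - <<'E'
from h import *
a,d=vision.grab_frame("wrist");b,e=vision.grab_frame("scene")
save("v4",np.hstack([cv2.resize(a,(400,250)),cv2.resize(b[130:330,300:500],(250,250))]))
P=world("wrist",d,np.ones_like(d,bool));C=a[d>0].astype(int)
E
```

```text
time: 4.15
tool_pos: [0.4706, 0.1773, 0.0749]
tool_rot: [0.0, 0.978, 0.208, 0.002]
contact_force: [-1.3, -1.7, 6.9]
gripper_width: 0.215
time: 5.15
tool_pos: [0.4683, 0.1769, 0.191]
tool_rot: [-0.0, 0.978, 0.208, -0.001]
contact_force: [-0.0, -0.1, -2.2]
gripper_width: 0.216
```

View pics/v4.png

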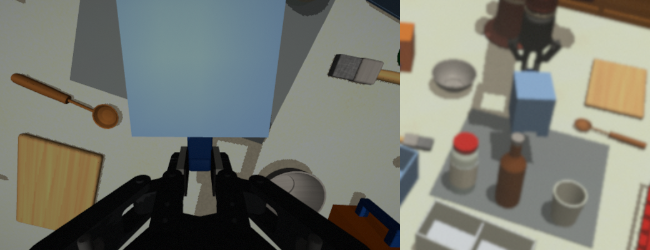

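It's gripped and held rigidly, not swinging. I'll turn it so its tipping plane runs along +y, away from the bottles, then loosen carefully so it swings about the pads.

```bash
cat >> h.py <<'E'
def jug():
    a,d=vision.grab_frame("wrist"); P=world("wrist",d,np.ones_like(d,bool));C=a[d>0].astype(int)
    p=np.array(status.state()["tool_pos"])
    m=(C[:,2]>90)&(C[:,2]>C[:,0]*1.15)&(C[:,1]>C[:,0]*1.02)&(np.linalg.norm(P-p,axis=1)<.22)&(P[:,2]>.02)
    q=P[m]
    if len(q)<300: print("few",len(q)); return a
    c=q.mean(0); n=np.linalg.svd((q-c)[::max(1,len(q)//2000)],full_matrices=False)[2][2]
    print(len(q),"centre",np.round(c,3),"min",np.round(q.min(0),3),"max",np.round(q.max(0),3),"normal",np.round(n*np.sign(n[2]),2)); return a
E
python3 -m crank '[0,0,0,-8,0,0,0,0,-16,0,0,0,0,-24,0,0,0,0,-32,0,0,0,0,-40,0,0,0,0,-48,0,0,0,0,-56,0,0,0,0,-64,0,0,0,0,-66,0,0,0,0,-66,0]'; python3 -m crank '[0,0,30,0,0,0,0,35,0,0,0,0,35,0,21,0,0,35,0,21,0,0,35,0,21,0,0,35,0,21,0,0,35,0,22,0,0,35,0,22,0,0,35,0,22,0,0,35,0,22]';python3 -c "
from h import *
jug()"
```

```text
time: 6.25
tool_pos: [0.4691, 0.177, 0.1923]
tool_rot: [-0.0, 0.707, 0.707, -0.0]
contact_force: [0.9, -0.4, -1.9]
gripper_width: 0.215
time: 7.25
tool_pos: [0.4692, 0.1771, 0.1578]
tool_rot: [0.0, 0.707, 0.707, 0.0]
contact_force: [-0.1, 0.8, -1.3]
gripper_width: 0.219
53796 centre [0.47  0.251 0.211] min [0.424 0.188 0.189] max [0.535 0.287 0.273] normal [-0.  0.  1.]
```

```bash
python3 -m crank '[0,0,0,0,22.5,0,0,0,0,22.5,0,0,0,0,22.5,0,0,0,0,22.5,0,0,0,0,22.5,0,0,0,0,23,0,0,0,0,23,0,0,0,0,23,0,0,0,0,23,0,0,0,0,23]';python3 -c "
from h import *
jug()"
```

```text
time: 8.3
tool_pos: [0.4692, 0.1771, 0.1577]
tool_rot: [-0.0, 0.707, 0.707, -0.0]
contact_force: [-0.8, 0.4, -2.0]
gripper_width: 0.232
33359 centre [0.47  0.246 0.164] min [0.424 0.149 0.092] max [0.534 0.298 0.272] normal [0.02 0.44 0.9 ]
```

It swings. I'll hold at that opening a little longer.

```bash
python3 -m crank '[0,0,0,0,23,0,0,0,0,23,0,0,0,0,23,0,0,0,0,23,0,0,0,0,23,0,0,0,0,0,0,0,0,0,0,0,0,0,0,0,0,0,0,0,0,0,0,0,0,0]';python3 - <<'E'
from h import *
a=jug(); b,e=vision.grab_frame("scene")
save("v5",np.hstack([cv2.resize(a,(400,250)),cv2.resize(b[180:300,350:470],(250,250))]))
E
```

```text
time: 9.35
tool_pos: [0.4692, 0.1771, 0.1577]
tool_rot: [-0.0, 0.707, 0.707, -0.0]
contact_force: [0.6, 1.1, -1.0]
gripper_width: 0.216
32449 centre [0.47  0.245 0.163] min [0.424 0.143 0.087] max [0.535 0.297 0.273] normal [0.02 0.45 0.89]
```

View pics/v5.png

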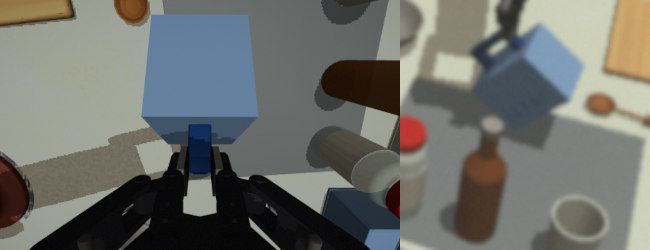

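```bash
python3 -m crank '[0,0,0,0,23,0,0,0,0,23.3,0,0,0,0,23.3,0,0,0,0,23.3,0,0,0,0,23.3,0,0,0,0,23.3,0,0,0,0,23.3,0,0,0,0,23.3,0,0,0,0,0,0,0,0,0,0]';python3 - <<'E'
from h import *
a=jug(); save("w5",a)
E
```

```text
time: 10.45
tool_pos: [0.4692, 0.1771, 0.1578]
tool_rot: [0.0, 0.707, 0.707, -0.0]
contact_force: [-0.8, 0.7, -1.7]
gripper_width: 0.203
19751 centre [0.47  0.212 0.136] min [0.424 0.118 0.073] max [0.534 0.257 0.272] normal [-0.01  0.62  0.79]
```

Run:
```python
from h import *
a,d=vision.grab_frame("wrist");P=world("wrist",d,np.ones_like(d,bool))
for x0 in (.435,.47):
  m=(abs(P[:,0]-x0)<.003)&(P[:,2]>.03)&(P[:,1]>.08)&(P[:,1]<.3);q=P[m]
  print(x0,[(round(y,3),round(float(np.median(w[:,2])),3)) for y in np.arange(.08,.3,.008) for w in [q[abs(q[:,1]-y)<.004]] if len(w)>3])
```

```text
0.435 [(np.float64(0.136), 0.125), (np.float64(0.144), 0.129), (np.float64(0.152), 0.133), (np.float64(0.16), 0.137), (np.float64(0.168), 0.24), (np.float64(0.176), 0.237), (np.float64(0.184), 0.24), (np.float64(0.192), 0.235), (np.float64(0.2), 0.157), (np.float64(0.208), 0.161), (np.float64(0.216), 0.155), (np.float64(0.224), 0.139), (np.float64(0.232), 0.123), (np.float64(0.24), 0.107), (np.float64(0.248), 0.091), (np.float64(0.256), 0.079)]
0.47 [(np.float64(0.104), 0.155), (np.float64(0.112), 0.158), (np.float64(0.12), 0.163), (np.float64(0.128), 0.166), (np.float64(0.136), 0.171), (np.float64(0.144), 0.175), (np.float64(0.152), 0.179), (np.float64(0.16), 0.183), (np.float64(0.168), 0.187), (np.float64(0.176), 0.186), (np.float64(0.184), 0.261), (np.float64(0.192), 0.264), (np.float64(0.2), 0.157), (np.float64(0.208), 0.161), (np.float64(0.216), 0.155), (np.float64(0.224), 0.139), (np.float64(0.232), 0.123), (np.float64(0.24), 0.108), (np.float64(0.248), 0.092), (np.float64(0.256), 0.079)]
```

View pics/w5.png

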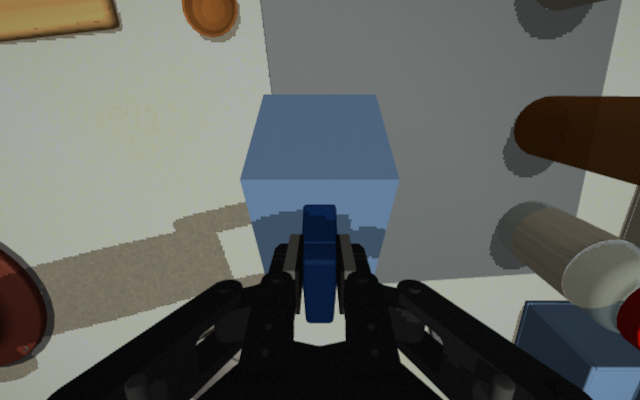

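The jug has swung about 63° and its mouth edge is some 12 mm above the mat. Lowering it with a loose grip lays it flat on its +x side. Then I'll release and rise.

```bash
python3 -m crank '[0,0,8,0,22.5,0,0,14,0,23,0,0,20,0,23,0,0,26,0,23,0,0,32,0,23,0,0,38,0,23.3,0,0,38,0,24,0,0,38,0,26,0,0,38,0,35,0,0,38,0,60]'; python3 -m crank '[0,0,0,0,100,0,0,0,0,100,0,0,0,0,100,0,0,-20,0,100,0,0,-50,0,100,0,0,-90,0,100,0,0,-120,0,100,0,0,-120,0,100,0,0,-120,0,100,0,0,-120,0,100]'
python3 - <<'E'
from h import *
a=jug(); save("w6",a)
d=vision.grab_frame("wrist")[1];P=world("wrist",d,np.ones_like(d,bool));C=a[d>0].astype(int)
q=P[(P[:,2]>.125)&(P[:,2]<.155)&(abs(P[:,1]-.18)<.1)&(abs(P[:,0]-.47)<.05)];print(len(q),np.median(q,0),q[:,1].min(),q[:,1].max())
if len(q): print(cv2.minAreaRect(q[:,:2].astype(np.float32)*1000))
q=P[(P[:,2]>.095)&(P[:,2]<.115)&(abs(P[:,1]-.18)<.15)&(abs(P[:,0]-.47)<.1)];print(len(q),np.median(q,0))
if len(q): print(cv2.minAreaRect(q[:,:2].astype(np.float32)*1000))
E
```

```text
time: 11.55
tool_pos: [0.4689, 0.1768, 0.1191]
tool_rot: [-0.0, 0.707, 0.707, -0.0]
contact_force: [-0.6, -0.1, 0.3]
gripper_width: 0.508
time: 12.55
tool_pos: [0.4684, 0.1769, 0.238]
tool_rot: [-0.001, 0.707, 0.707, -0.001]
contact_force: [-0.6, -0.1, 0.4]
gripper_width: 0.999
10283 centre [0.469 0.212 0.11 ] min [0.423 0.143 0.101] max [0.543 0.269 0.339] normal [-0.12  0.03  0.99]
2101 [0.4688521  0.20997239 0.14467111] 0.16527025007720964 0.2483439456101542
((468.7801818847656, 206.73605346679688), (19.86843490600586, 83.06269073486328), 0.7800679206848145)
8742 [0.46890257 0.21558134 0.10389175]
((468.92767333984375, 206.00320434570312), (90.24542999267578, 125.54346466064453), 0.9639763236045837)
```

View pics/w6.png

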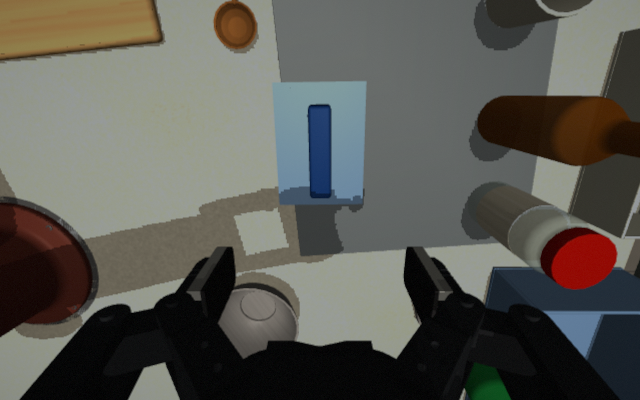

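It lies flat with the handle up. The bar is centred at (0.469, 0.207), the mouth faces -y and the bottom +y. Next I'll grip the mouth end of the bar, then roll the jug upright about its bottom edge with a loose grip.

```bash
python3 -m crank '[4,0,40,0,100,4,0,80,0,100,4,0,110,0,100,4,0,119,0,100,4,0,119,0,0,4,0,119,0,0,4,0,119,0,0,4,0,119,0,0,4,0,119,0,0,4,0,119,0,0]'; python3 -m crank '[0,0,0,0,22.5,10,0,-5,0,23,20,0,-9,0,23,30,0,-13,0,23,40,0,-16,0,23,47,0,-18,0,23,54,0,-20,0,23,61,0,-21,0,23,68,0,-22,0,23,74,0,-23,0,23]'
cat >> h.py <<'E'
def prof(xs,y0,y1):
    a,d=vision.grab_frame("wrist");P=world("wrist",d,np.ones_like(d,bool))
    for x0 in xs:
      m=(abs(P[:,0]-x0)<.003)&(P[:,2]>.0)&(P[:,1]>y0)&(P[:,1]<y1);q=P[m]
      print(x0,*[f"({y:.3f},{np.median(w[:,2]):.3f})" for y in np.arange(y0,y1,.012) for w in [q[abs(q[:,1]-y)<.004]] if len(w)>3])
    return a
E
python3 -c "
from h import *
save('w7',prof((.435,.47),.1,.38))"
```

```text
time: 13.65
tool_pos: [0.4704, 0.1814, 0.1242]
tool_rot: [0.001, 0.707, 0.708, 0.001]
contact_force: [-2.7, -0.9, 9.3]
gripper_width: 0.001
time: 14.65
tool_pos: [0.4691, 0.2556, 0.1437]
tool_rot: [-0.0, 0.707, 0.707, -0.0]
contact_force: [-0.6, 0.1, 0.2]
gripper_width: 0.23
0.435 (0.220,0.104) (0.232,0.104) (0.244,0.226) (0.256,0.223) (0.268,0.221) (0.280,0.004) (0.292,0.004) (0.304,0.005) (0.316,0.004) (0.328,0.004) (0.340,0.004) (0.352,0.004) (0.364,0.004) (0.376,0.004)
0.47 (0.172,0.145) (0.184,0.145) (0.196,0.145) (0.208,0.145) (0.220,0.145) (0.232,0.145) (0.244,0.145) (0.256,0.104) (0.268,0.249) (0.280,0.004) (0.292,0.004) (0.304,0.004) (0.316,0.004) (0.328,0.004) (0.340,0.004) (0.352,0.004) (0.364,0.004) (0.376,0.004)
```

View pics/w7.png

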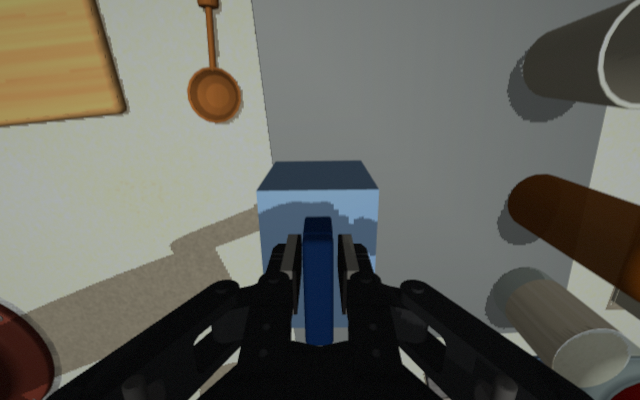

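The close missed the bar, most likely because the fingers shut while the arm was still descending. The jug hasn't moved. I'll go back, descend fully, settle, and then close.

```bash
python3 -m crank '[0,0,-20,0,100,0,0,-40,0,100,-30,0,-50,0,100,-75,0,-50,0,100,-75,0,-30,0,100,-75,0,0,0,100,-75,0,20,0,100,-75,0,29,0,100,-75,0,29,0,100,-75,0,29,0,100]'; python3 -m crank '[0,0,0,0,60,0,0,0,0,40,0,0,0,0,30,0,0,0,0,24,0,0,0,0,24,0,0,0,0,20,0,0,0,0,15,0,0,0,0,15,0,0,0,0,15,0,0,0,0,15]';python3 -c "
from h import *
save('w8',prof((.435,.469),.1,.34))"
```

```text
time: 15.7
tool_pos: [0.4698, 0.1803, 0.1157]
tool_rot: [0.0, 0.707, 0.708, 0.001]
contact_force: [-0.5, -0.1, 0.9]
gripper_width: 0.999
time: 16.7
tool_pos: [0.4694, 0.1802, 0.1152]
tool_rot: [0.0, 0.707, 0.707, 0.0]
contact_force: [-2.5, -0.0, 5.2]
gripper_width: 0.209
0.435 (0.148,0.104) (0.160,0.104) (0.172,0.197) (0.184,0.194) (0.196,0.190) (0.208,0.104) (0.220,0.104) (0.232,0.104) (0.244,0.104) (0.256,0.104) (0.268,0.104) (0.280,0.004) (0.292,0.004) (0.304,0.004) (0.316,0.004) (0.328,0.004)
0.469 (0.172,0.145) (0.184,0.145) (0.196,0.145) (0.208,0.145) (0.220,0.145) (0.232,0.145) (0.244,0.145) (0.256,0.104) (0.268,0.104) (0.280,0.004) (0.292,0.004) (0.304,0.004) (0.316,0.004) (0.328,0.004)
```

View pics/w8.png

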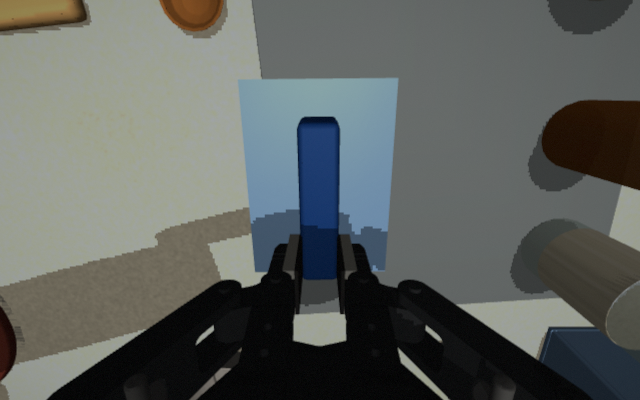

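It's gripped at the mouth end. I'll lift it clear and loosen to let it swing.

```bash
python3 -m crank '[0,0,-15,0,0,0,0,-30,0,0,0,0,-38,0,0,0,0,-38,0,22,0,0,-38,0,22.6,0,0,-38,0,23,0,0,-38,0,23,0,0,-38,0,23.1,0,0,-38,0,23.1,0,0,-38,0,15]';python3 -c "
from h import *
save('w9',prof((.435,.469),.1,.34))"
```

```text
time: 17.75
tool_pos: [0.4692, 0.1801, 0.1526]
tool_rot: [-0.0, 0.707, 0.707, -0.0]
contact_force: [0.3, -0.4, -1.2]
gripper_width: 0.208
0.435 (0.148,0.142) (0.160,0.142) (0.172,0.234) (0.184,0.232) (0.196,0.227) (0.208,0.141) (0.220,0.141) (0.232,0.141) (0.244,0.140) (0.256,0.140) (0.268,0.140) (0.280,0.004) (0.292,0.004) (0.304,0.004) (0.316,0.004) (0.328,0.004)
0.469 (0.172,0.183) (0.184,0.182) (0.196,0.182) (0.208,0.182) (0.220,0.182) (0.232,0.182) (0.244,0.181) (0.256,0.140) (0.268,0.140) (0.280,0.004) (0.292,0.004) (0.304,0.004) (0.316,0.004) (0.328,0.004)
```

```bash
python3 -m crank '[0,0,0,0,23,0,0,0,0,23.2,0,0,0,0,23.3,0,0,0,0,23.3,0,0,0,0,23.3,0,0,0,0,23.3,0,0,0,0,23.3,0,0,0,0,23.3,0,0,0,0,23.3,0,0,0,0,15]';python3 -c "
from h import *
prof((.435,.469),.1,.34)"
```

```text
time: 18.8
tool_pos: [0.4692, 0.1801, 0.1528]
tool_rot: [-0.0, 0.707, 0.707, 0.0]
contact_force: [0.4, 1.0, -1.7]
gripper_width: 0.194
0.435 (0.148,0.146) (0.160,0.141) (0.172,0.235) (0.184,0.232) (0.196,0.227) (0.208,0.120) (0.220,0.115) (0.232,0.109) (0.244,0.103) (0.256,0.004) (0.268,0.004) (0.280,0.004) (0.292,0.004) (0.304,0.004) (0.316,0.004) (0.328,0.004)
0.469 (0.136,0.152) (0.172,0.181) (0.184,0.175) (0.196,0.170) (0.208,0.165) (0.220,0.159) (0.232,0.154) (0.244,0.104) (0.256,0.004) (0.268,0.004) (0.280,0.004) (0.292,0.004) (0.304,0.004) (0.316,0.004) (0.328,0.004)
```

It has swung 24°, with the bottom edge just above the mat. Now I'll roll it about that edge.

```bash
python3 -m crank '[0,0,6,0,22.5,8,0,7,0,23,15,0,7,0,23,29,0,7,0,23,43,0,7,0,23,58,0,9,0,23,72,0,12,0,23,85,0,16,0,23,99,0,22,0,23,99,0,22,0,15]';python3 -c "
from h import *
save('w10',prof((.435,.469),.1,.4))"
```

```text
time: 19.85
tool_pos: [0.4693, 0.2819, 0.1309]
tool_rot: [-0.001, 0.706, 0.708, 0.001]
contact_force: [-0.7, 2.0, 7.2]
gripper_width: 0.199
0.435 (0.244,0.127) (0.256,0.113) (0.268,0.213) (0.280,0.210) (0.292,0.212) (0.304,0.004) (0.316,0.004) (0.328,0.004) (0.340,0.004) (0.352,0.004) (0.364,0.004) (0.376,0.004) (0.388,0.004) (0.400,0.004)
0.469 (0.220,0.161) (0.232,0.153) (0.244,0.150) (0.256,0.157) (0.268,0.164) (0.280,0.153) (0.292,0.237) (0.304,0.112) (0.316,0.005) (0.328,0.004) (0.340,0.004) (0.352,0.004) (0.364,0.004) (0.376,0.004) (0.388,0.004) (0.400,0.004)
```

View pics/w10.png

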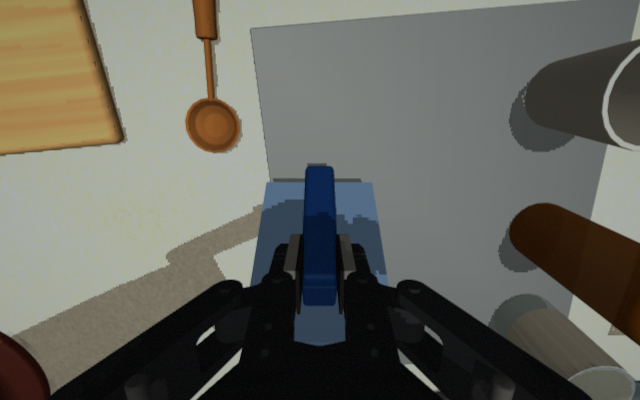

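It's at about 50° and the edge isn't slipping. I'll continue to upright.

```bash
python3 -m crank '[0,0,0,0,22.5,9,0,5,0,23,18,0,11,0,23,26,0,17,0,23,34,0,24,0,23,41,0,31,0,23,48,0,38,0,23,55,0,46,0,23,61,0,53,0,23,66,0,60,0,23]';python3 -c "
from h import *
prof((.435,.469),.18,.4)"
```

```text
time: 20.9
tool_pos: [0.4686, 0.3454, 0.0697]
tool_rot: [-0.0, 0.707, 0.707, -0.001]
contact_force: [-3.7, 3.5, 10.8]
gripper_width: 0.227
0.435 (0.300,0.003) (0.312,0.004) (0.324,0.004) (0.336,0.151) (0.348,0.148) (0.360,0.146) (0.372,0.003) (0.384,0.004) (0.396,0.004)
0.469 (0.300,0.110) (0.312,0.108) (0.324,0.108) (0.336,0.107) (0.348,0.004) (0.360,0.177) (0.372,0.003) (0.384,0.004) (0.396,0.004)
```

The jug is upright. The bar sits near the edge of the pads, though, so I'll regrip it centred and lift slightly.

```bash
python3 -m crank '[0,0,-2,0,24,0,0,-2,0,35,0,0,-2,0,60,0,0,-2,0,60,-11,0,-2,0,60,-11,0,-2,0,60,-11,0,-2,0,30,-11,0,-2,0,15,-11,0,-2,0,15,-11,0,-2,0,0]'; python3 -m crank '[0,0,0,0,0,0,0,0,0,0,0,0,-20,0,0,0,0,-40,0,0,0,0,-60,0,0,0,0,-85,0,0,0,0,-85,0,0,0,0,-85,0,0,0,0,-85,0,0,0,0,-85,0,0]'
python3 - <<'E'
from h import *
prof((.469,),.18,.4)
b,db=vision.grab_frame("top");P=world("top",db,np.ones_like(db,bool));C=b[db>0].astype(int)
q=P[(P[:,2]>.195)&(P[:,2]<.23)&(abs(P[:,0]-.47)<.07)&(P[:,1]>.15)&(P[:,1]<.31)];print(len(q),cv2.minAreaRect(q[:,:2].astype(np.float32)*1000),np.percentile(q[:,2],[5,50,95]))
# refine kettle from lid mask: centroid by region
m=(P[:,2]>.37)&(P[:,2]<.405)&(P[:,1]<-.3)
for x in (.45,.5,.55,.6,.65):
    w=P[m&(abs(P[:,0]-x)<.004)]; print(x,w[:,1].min().round(3),w[:,1].max().round(3),end=' ')
for y in (-.45,-.5,-.55):
    w=P[m&(abs(P[:,1]-y)<.004)]; print(y,w[:,0].min().round(3),w[:,0].max().round(3),end=' ')
np.savez("t2.npz",b=b,db=db)
E
```

```text
time: 21.95
tool_pos: [0.4692, 0.3343, 0.073]
tool_rot: [0.0, 0.707, 0.708, 0.0]
contact_force: [-0.4, 0.2, 2.1]
gripper_width: 0.215
time: 22.95
tool_pos: [0.468, 0.3335, 0.1555]
tool_rot: [-0.001, 0.707, 0.707, -0.002]
contact_force: [-0.5, -0.6, -1.8]
gripper_width: 0.211
0.469 (0.300,0.198) (0.312,0.191) (0.324,0.191) (0.336,0.183) (0.348,0.263) (0.360,0.004) (0.372,0.004) (0.384,0.004) (0.396,0.004)
171 ((470.1955871582031, 247.757080078125), (101.19230651855469, 91.29826354980469), 89.9636459350586) [0.19728587 0.21005268 0.21805293]
0.45 -0.562 -0.423 0.5 -0.608 -0.382 0.55 -0.619 -0.374 0.6 -0.607 -0.381 0.65 -0.57 -0.422 -0.45 0.437 0.667 -0.5 0.429 0.673 -0.55 0.441 0.661
```

The jug is held upright with its rim centre at (0.470, 0.248). The kettle's centre is (0.551, -0.497) and its pipe points at 94.6°, so the outlet is at (0.531, -0.250) and the stem at (0.535, -0.303). I'll carry the jug to just in front of the outlet.

```bash
python3 -m crank '[-20,5,0,0,0,-55,12,0,0,0,-95,20,0,0,0,-135,30,0,0,0,-175,38,0,0,0,-215,46,0,0,0,-255,54,0,0,0,-295,60,0,0,0,-325,62,0,0,0,-333,62,0,0,0]'; python3 -m crank '[0,0,15,0,0,0,0,35,0,0,0,0,55,0,0,0,0,72,0,0,0,0,74,0,0,-10,0,74,0,0,-20,0,74,0,0,-30,0,74,0,0,-30,0,74,0,0,-30,0,74,0,0]'
python3 - <<'E'
from h import *
b,db=vision.grab_frame("top");P=world("top",db,np.ones_like(db,bool))
q=P[(P[:,2]>.12)&(P[:,2]<.15)&(abs(P[:,0]-.53)<.06)&(P[:,1]>-.22)&(P[:,1]<-.06)];print(len(q))
if len(q):print(cv2.minAreaRect(q[:,:2].astype(np.float32)*1000))
E
```

```text
time: 24.05
tool_pos: [0.5313, -0.0015, 0.1572]
tool_rot: [-0.0, 0.708, 0.706, -0.0]
contact_force: [-0.4, 0.2, -1.3]
gripper_width: 0.214
time: 25.05
tool_pos: [0.5319, -0.0294, 0.0844]
tool_rot: [0.0, 0.707, 0.707, 0.0]
contact_force: [0.4, 0.3, -1.9]
gripper_width: 0.211
102
((533.6744995117188, -112.68901062011719), (103.20270538330078, 91.4946060180664), 89.50135040283203)
```

```bash
python3 -m crank '[-5,0,6,0,0,-20,-1,6,0,0,-40,-2,6,0,0,-60,-2,6,0,0,-80,-2,6,0,0,-100,-2,6,0,0,-120,-2,6,0,0,-134,-2,6,0,0,-137,-2,6,0,0,-137,-2,6,0,0]'; python3 -m crank '[0,0,3,0,0,0,0,6,0,0,0,0,9,0,0,0,0,9,0,0,0,0,9,0,18,0,0,9,0,24,0,0,9,0,30,0,0,9,0,40,0,0,9,0,55,0,0,9,0,55]'
python3 - <<'E'
from h import *
a,d=vision.grab_frame("scene");b,db=vision.grab_frame("top")
save("v11",np.hstack([cv2.resize(a[120:280,210:370],(400,400)),cv2.resize(b[120:280,300:460],(400,400))]))
P=world("top",db,np.ones_like(db,bool))
q=P[(P[:,2]>.115)&(P[:,2]<.14)&(abs(P[:,0]-.53)<.07)&(P[:,1]>-.36)&(P[:,1]<-.16)];print(len(q))
if len(q):print(cv2.minAreaRect(q[:,:2].astype(np.float32)*1000),np.median(q[:,2]))
E
```

```text
time: 26.1
tool_pos: [0.5294, -0.1662, 0.0776]
tool_rot: [-0.0, 0.707, 0.707, 0.0]
contact_force: [-0.3, 0.5, -2.0]
gripper_width: 0.214
time: 27.1
tool_pos: [0.5295, -0.1659, 0.0687]
tool_rot: [0.0, 0.707, 0.707, -0.0]
contact_force: [0.7, -0.0, 0.8]
gripper_width: 0.55
69
((531.6226806640625, -250.38851928710938), (91.71416473388672, 99.73159790039062), 1.079577088356018) 0.12421146655194838
```

View pics/v11.png

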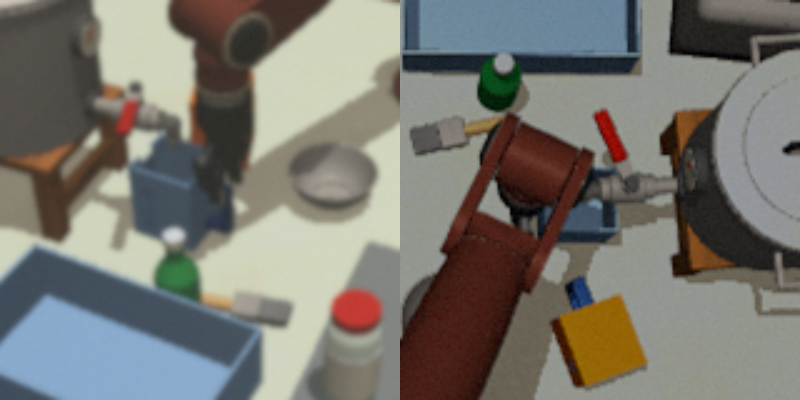

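The right half of the picture shows the jug standing open-mouthed under the elbow: crop (580,215), rim centre (0.532, -0.250), height 124 mm, released. Now I'll back out, rise, and go above the lever at 24.8°.

```bash
python3 -m crank '[10,0,0,0,60,30,0,0,0,60,60,0,0,0,60,75,0,0,0,60,75,0,-45,0,60,75,0,-95,0,60,75,0,-145,0,60,75,0,-195,0,60,75,0,-231,0,60,75,0,-231,0,60]'; python3 -m crank '[-20,8,0,8,60,-40,16,0,16,60,-60,24,0,24,60,-85,34,0,32,60,-110,44,0,40,60,-135,54,0,48,60,-155,62,0,56,60,-175,68,0,64,60,-182,70,0,65,60,-182,70,0,65,60]'
python3 - <<'E'
from h import *
for cam in ("wrist","top"):
    a,d=vision.grab_frame(cam);P=world(cam,d,np.ones_like(d,bool));C=a[d>0].astype(int)
    m=(C[:,0]>100)&(C[:,0]>2.2*C[:,1])&(C[:,0]>2.2*C[:,2])&(P[:,2]>.22)&(P[:,2]<.25)&(np.hypot(P[:,0]-.59,P[:,1]+.27)<.08)
    q=P[m];print(cam,len(q))
    if len(q)>20:
        print(q.mean(0),cv2.minAreaRect(q[:,:2].astype(np.float32)*1000)); v=q.mean(0)[:2]-[.5354,-.3026];print(np.degrees(np.arctan2(v[1],v[0])),np.hypot(*v))
    save("l_"+cam,a)
E
```

```text
time: 28.2
tool_pos: [0.5322, -0.0914, 0.3078]
tool_rot: [0.006, 0.707, 0.708, 0.003]
contact_force: [0.3, 0.8, 0.0]
gripper_width: 0.602
time: 29.2
tool_pos: [0.5994, -0.273, 0.2984]
tool_rot: [-0.001, 0.976, 0.218, -0.001]
contact_force: [-0.3, 0.5, 0.0]
gripper_width: 0.598
wrist 1409
[ 0.60162774 -0.27114344  0.23708508] ((595.89453125, -274.22296142578125), (69.84996795654297, 18.722352981567383), 24.642780303955078)
25.406576651253715 0.07331868123041405
top 1
```

The sleeve is confirmed at 24.6° with its middle at (0.596, -0.274). I'll descend, grip it and turn it about 25°.

```bash
python3 -m crank '[0,0,30,0,60,0,0,60,0,60,0,0,80,0,60,0,0,85,0,60,0,0,85,0,60,0,0,85,0,40,0,0,85,0,25,0,0,85,0,15,0,0,85,0,15,0,0,85,0,15]'; python3 -m crank '[-0.3,-4,0,-3,15,-0.7,-8,0,-6,15,-1.3,-13,0,-11,15,-2.4,-18,0,-15,15,-3.6,-22,0,-18.5,15,-4.7,-25,0,-21,15,-5.7,-28,0,-23.5,15,-6.3,-29.3,0,-24.5,15,-6.3,-29.3,0,-24.5,15,-6.3,-29.3,0,-24.5,15]'
```

```text
time: 30.3
tool_pos: [0.5998, -0.2729, 0.2152]
tool_rot: [0.0, 0.976, 0.217, 0.0]
contact_force: [0.6, 0.2, 0.4]
gripper_width: 0.151
time: 31.3
tool_pos: [0.5816, -0.249, 0.2148]
tool_rot: [0.0, 0.908, 0.419, 0.0]
contact_force: [0.8, 0.4, -0.1]
gripper_width: 0.148
```

The width of 0.15 suggests the sleeve isn't between the pads. I'll look.

Run:
```python
from h import *
a,d=vision.grab_frame("wrist");b,db=vision.grab_frame("scene")
save("v12",np.hstack([cv2.resize(a,(480,300)),cv2.resize(b[140:230,210:300],(300,300))]))
```

```text
(no output)
```

View pics/v12.png

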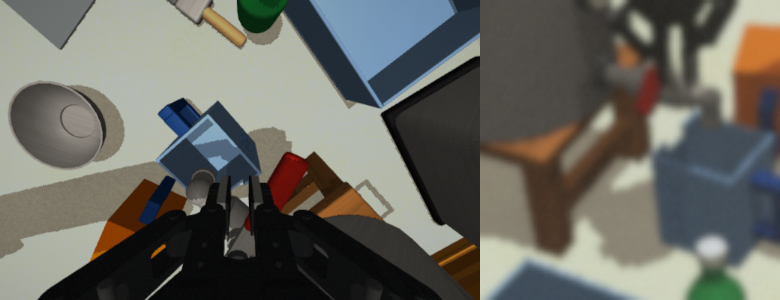

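The lever, at about (289,175) in the left half, was left behind. At 20 mm opening the fingertips are retracted, so I must go lower, as in the good bar grip. I'll rise, go back and re-measure.

```bash
python3 -m crank '[0,0,-30,0,25,0,0,-60,0,60,0,0,-85,0,60,0,0,-85,0,60,-3,10,-85,8,60,-5,20,-85,16,60,-7,29,-85,24.5,60,-7,29,-85,24.5,60,-7,29,-85,24.5,60,-7,29,-85,24.5,60]'
python3 - <<'E'
from h import *
a,d=vision.grab_frame("wrist");P=world("wrist",d,np.ones_like(d,bool));C=a[d>0].astype(int)
m=(C[:,0]>100)&(C[:,0]>2.2*C[:,1])&(C[:,0]>2.2*C[:,2])&(P[:,2]>.22)&(P[:,2]<.25)&(np.hypot(P[:,0]-.59,P[:,1]+.27)<.08)
q=P[m];print(len(q),cv2.minAreaRect(q[:,:2].astype(np.float32)*1000))
E
```

```text
time: 32.4
tool_pos: [0.5988, -0.2727, 0.2992]
tool_rot: [-0.0, 0.976, 0.218, -0.0]
contact_force: [-0.1, 0.6, 1.5]
gripper_width: 0.601
1407 ((596.6907958984375, -274.88836669921875), (68.35364532470703, 18.602388381958008), 24.60917854309082)
```

The lever is unmoved at 24.6°. I'll grip again, 13 mm lower.

```bash
python3 -m crank '[0,0,35,0,60,0,0,65,0,60,0,0,88,0,60,0,0,97,0,60,0,0,97,0,60,0,0,97,0,40,0,0,97,0,25,0,0,97,0,15,0,0,97,0,15,0,0,97,0,15]'
```

```text
time: 33.45
tool_pos: [0.5999, -0.2732, 0.2054]
tool_rot: [0.001, 0.976, 0.217, 0.001]
contact_force: [-2.0, 2.4, 6.7]
gripper_width: 0.213
```

Gripped, with the width at 0.213. Now I'll turn it.

```bash
python3 -m crank '[-0.3,-4,0,-3,10,-0.7,-8,0,-6,10,-1.3,-13,0,-11,10,-2.4,-18,0,-15,10,-3.6,-22,0,-18.5,10,-4.7,-25,0,-21,10,-5.7,-28,0,-23.5,10,-6.4,-29.4,0,-24.8,10,-6.4,-29.4,0,-24.8,10,-6.4,-29.4,0,-24.8,10]'; python3 -m crank '[0,0,0,0,25,0,0,0,0,40,0,0,0,0,60,0,0,0,0,60,0,0,-30,0,60,0,0,-60,0,60,0,0,-90,0,60,0,0,-95,0,60,0,0,-95,0,60,0,0,-95,0,60]'
python3 - <<'E'
from h import *
a,d=vision.grab_frame("wrist");P=world("wrist",d,np.ones_like(d,bool));C=a[d>0].astype(int)
m=(C[:,0]>100)&(C[:,0]>2.2*C[:,1])&(C[:,0]>2.2*C[:,2])&(P[:,2]>.22)&(P[:,2]<.25)&(np.hypot(P[:,0]-.58,P[:,1]+.26)<.09)
q=P[m];print(len(q),cv2.minAreaRect(q[:,:2].astype(np.float32)*1000),q.mean(0))
E
```

```text
time: 34.45
tool_pos: [0.582, -0.2482, 0.2054]
tool_rot: [0.0, 0.907, 0.422, 0.002]
contact_force: [-0.6, 5.4, 6.0]
gripper_width: 0.211
time: 35.45
tool_pos: [0.5803, -0.2489, 0.2958]
tool_rot: [-0.001, 0.907, 0.421, -0.001]
contact_force: [-0.1, -0.9, -0.6]
gripper_width: 0.606
1464 ((579.3353881835938, -250.3926544189453), (67.55980682373047, 18.990795135498047), 47.53268051147461) [ 0.58319741 -0.24617988  0.23608759]
```

The lever is at roughly 48–50° against a target of 49.5°. I'll retreat and do final checks from the fixed cameras.

```bash
python3 -m crank '[0,0,-40,0,60,0,0,-80,0,60,5,-30,-90,0,60,10,-70,-90,0,60,15,-110,-90,0,60,18,-150,-90,0,60,18,-190,-90,0,60,18,-230,-90,0,60,18,-250,-90,0,60,18,-250,-90,0,60]'
python3 - <<'E'
from h import *
b,db=vision.grab_frame("top");a,da=vision.grab_frame("scene")
save("v13",np.hstack([cv2.resize(a[120:280,210:370],(400,400)),cv2.resize(b[120:280,300:460],(400,400))]))
for cam,im,d in(("top",b,db),("scene",a,da)):
    P=world(cam,d,np.ones_like(d,bool));C=im[d>0].astype(int)
    q=P[(C[:,0]>90)&(C[:,0]>2*C[:,1])&(P[:,2]>.215)&(P[:,2]<.25)&(np.hypot(P[:,0]-.58,P[:,1]+.26)<.08)]
    print(cam,len(q))
    if len(q)>20: l=cv2.fitLine(q[:,:2].astype(np.float32),cv2.DIST_L2,0,.01,.01).ravel();print(np.degrees(np.arctan2(l[1],l[0])),l[2:],cv2.minAreaRect(q[:,:2].astype(np.float32)*1000))
    q=P[(P[:,2]>.115)&(P[:,2]<.14)&(abs(P[:,0]-.53)<.07)&(P[:,1]>-.36)&(P[:,1]<-.16)]
    print(len(q),cv2.minAreaRect(q[:,:2].astype(np.float32)*1000) if len(q)>20 else "")
    if cam=="top":
        q=P[(P[:,2]>.165)&(P[:,2]<.215)&(P[:,1]>-.365)&(P[:,1]<-.235)&(abs(P[:,0]-.535)<.03)];l=cv2.fitLine(q[:,:2].astype(np.float32),cv2.DIST_HUBER,0,.01,.01).ravel();print("pipe",len(q),np.degrees(np.arctan2(l[1],l[0])),l[2:])
E
```

```text
time: 36.5
tool_pos: [0.4001, -0.073, 0.3869]
tool_rot: [-0.0, 0.906, 0.422, -0.0]
contact_force: [0.4, -0.6, 0.6]
gripper_width: 0.601
top 113
47.961327 [ 0.5785311 -0.2512093] ((579.566650390625, -251.5063934326172), (66.73995971679688, 18.039440155029297), 48.93466567993164)
132 ((531.2117919921875, -250.69534301757812), (91.72241973876953, 99.91877746582031), 0.48147597908973694)
pipe 321 -84.81618 [ 0.5309591  -0.29677108]
scene 57
50.158504 [ 0.58563024 -0.24813306] ((583.5958251953125, -250.02798461914062), (61.8779296875, 14.586885452270508), 47.82182693481445)
197 ((529.3718872070312, -249.18927001953125), (98.20489501953125, 103.48930358886719), 0.20590053498744965)
```

View pics/v13.png

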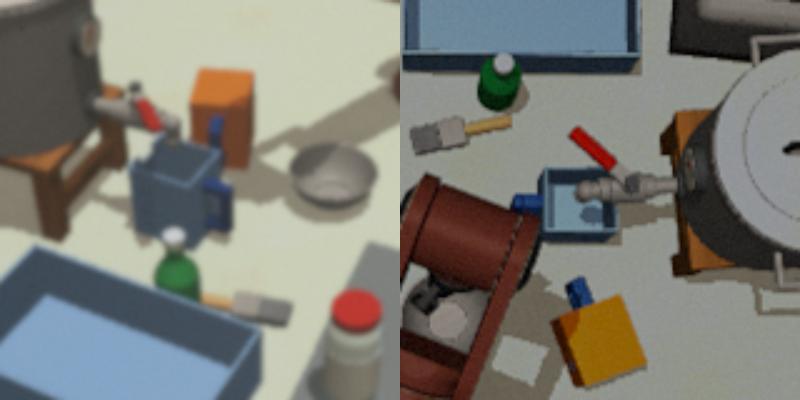

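The lever is at about 48.7° in the world frame and the pipe at about 95°, so the valve is at roughly 44°. The jug stands under the elbow and the robot is clear.

```bash
python3 -c "
from plant import order
print(order.job_done())"
```

```text
the job is handed in; nothing more can be done
None
```

The jug is upright on the worktop under the kettle's outlet, the valve lever is left at about half open, and the job was handed in at about 37 s of the 72 s allowed.

**Jug:** I gripped the pale blue jug by its handle and let it swing in a loosened grip onto its flat side. I then re-gripped the mouth end of the bar, rolled the jug upright on the mat, carried it under the outlet and let go. Its rim centre measured (0.531, -0.251), against my outlet estimate of (0.531, -0.250).

**Valve:** Only after releasing the jug did I turn the red lever, from about 20° open. The last lever readings ran from 47.5° to 50.2° in the world frame, so the opening is about 44°, give or take 2°. The estimates differ by that much and I couldn't settle it further.

**Missed grips:** My first close on the lying handle and my first close on the lever both missed because the fingers were too high. Neither the jug nor the lever moved, and both grips worked after I went lower.

**Final check:** The last pictures showed the kettle side (bowl, brush, soap, jar and orange jug) looking undisturbed and the arm clear. I did not re-measure those items one by one. The mat's mug, amber bottle and spoon were not in those final crops. I looked at 12 pictures, two over the budget of 10.

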